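# Lay out a small control row on a DIN rail

### The arm

A 6-joint arm with a two-finger parallel gripper is mounted at the origin on a cart in front of the work surface, level with it; the furniture and walls round the work are solid. World frame = base frame: x ahead of the robot, y to its left, z up, the work surface at z = 0. Lengths are in m, angles in rad, forces in N, time in s.
With the tool pointing down it reaches from about 0.375 to 0.9 m from the base axis. Payload 3.1 kg.
Tool frame: the origin (TCP) lies midway between the tips of the shut fingers; the grasp point (between the pads) lies 19 mm behind it; z points along the fingers, y is the line along which they close (so a half turn about z gives the same grasp; the last joint's range is limited). The gripper opens to 85 mm and grips with 20 to 120 N. Pads are 22 mm wide; open, the fingers measure 114 mm over their backs; the gripper's body (76 mm by 85 mm) begins 54 mm behind the grasp point. The pads swing forward as they close: fully open they stand 13 mm farther back than shut.
Start: joints at [0.925, 0.527, 1.433, -0, 1.181, -0.178], TCP at [0.281, 0.558, 0.231] pointing down, gripper open.
Joint ranges: [-3.08, 3.08], [-0.75, 2.2], [0.22, 2.44], [-1.43, 4.57], [0, 2.65], [-2.85, 2.85]. Speed limits (rad/s): [2.79, 2.79, 3.14, 3.14, 3.14, 3.14].

### API

Orientations are given as a unit quaternion [x, y, z, w].
In Python, from station import manip gives the robot as it stands.
- The arm moves only by the tool drive_tool, never from a script. Its argument "motion" is a list that holds one entry, the list of rows, each a list of 5 numbers: the finger opening in mm, from 0 to 85.4, then the shift along the tool's x, y, z in units of 30 mm (1.0 is 30 mm), then the turn about the tool's z in units of 8 degrees (1.0 is 8 degrees). In form: [[[fingers, x, y, z, yaw], ...]]. A call has 1 to 10 rows; each row is the pose to reach, as a shift and turn from the pose commanded when the call began, along the tool's axes at that moment; what a row does not reach only later rows make up. A row lasts 1/10 s, in which the tool goes at most 50 mm and 8.59 degrees, less where a joint would pass 70% of its speed; a pose out of reach is approached as far as the arm can. A call with a gripper value outside its range is refused whole. The fingers move at their own pace and stop on an object; "squeeze" is the grip in N (left out, the last holds). Time passes only in rows, so rows that repeat a pose let the fingers close. It gives the time, the measured TCP pose, the force, the opening and the grip force at its end, in the units of the state.
- manip.sense(): the state, without advancing time (a new reading comes with each control period).
- manip.snapshot(name): name is "scene" or "top" or "wrist"; returns the picture (384x512x3 uint8, red, green, blue); there is no depth.
- manip.camera_model(name): a dict with "fov_y" (degrees; the focal length in pixels is half the picture's height over the tangent of half this angle, whatever the lens; pixels are square), "cx", "cy" (the principal point, pixels), "origin" and "orientation" of the camera in the world. Camera axes: x right, y up, looking along -z (the intrinsics and any distortion apply to the point x, -y, -z); pixel columns grow to the right and rows downward; lengths in m; the calibration is good to about 2 mm. A picture is of the moment at which its call begins: read the wrist's pose just before it. camera_model takes no time and is no camera call; for the wrist camera it gives the pose at the moment of the call.
- manip.sign_off(): hands the job in; it is judged then, once.
The state is a dict: "t": time; "q": joint angles; "qd": joint speeds; "tau": joint torques, N m; "tcp_pos": TCP position; "tool_rot": TCP orientation; "force": force on the tool from outside, world axes, zero at the start; "ft_torque": the same for the moment, N m; "finger_gap": opening from 0.0 (shut) to 1.0 (fully open); "gripper_force": force on a finger pad.
Only numpy, scipy, OpenCV 4.12 (cv2) and the standard library are available. Lean on these libraries where they do the work, as an engineer would, in place of code of your own. Each camera call takes 0.05 s, during which the arm holds its last target. There are 200 camera calls.

### The job

Lay out the control row on the mounting plate's rail, working to the right (as the robot sees it) from the end bracket that is already clamped there: first the two-pole breaker next to the bracket, then the power supply, then the relay socket, each set squarely down over the rail until it is fully seated, and each close beside its neighbour (less than 10 mm apart). Plug the relay fully home, upright, into the pocket on top of the relay socket. Leave the side cutters and the yellow screwdriver where they lie.

Things in the scene. Friction and masses are not known exactly. Their poses are not given: they have to be found in the camera images.
- mount_plate: fixed flat metal plate 150x300x3 mm; on it a steel top-hat rail 35 wide, 15 high, 280 long along its y, and a grey slotted wiring duct, top 35 mm over the table, along the far edge (x 60 to 90 mm). Origin: at table height under the middle of the rail's length and width; rail top 18 mm above it. x points away from the robot, y to its left, turned by up to 0.25 rad.
- end_bracket: fixed beige end bracket clamped on the left part of the rail, where along it varies: 10 mm wide along the rail (its y), 50 mm across, top 45 mm above the table. Origin at table height on the rail's centre line, mid width; axes parallel to the plate's. The row starts at its right (-y) face.
- breaker: loose light grey two-pole circuit breaker, 0.2 kg: 36 mm along its y (goes along the rail, either way round), 85 mm along its x. Origin: middle of its underside, on the table as it stands. Grip the 45 mm wide nose (along x, height 42 to 66 mm) above the shoulders; toggle on top to 75 mm. Underneath, along y, a channel 10 mm deep, 38 wide, mouth 51: seated, the origin is 8 mm above the plate's.
- supply: loose mid-grey power supply, the widest part, vent slots on top, 0.26 kg: 54 mm along its y, 66 mm high. Otherwise made like the breaker: origin at the middle of its underside, 85 mm along its x, nose 45 mm wide along x from 42 to 66 mm height to grip, same channel underneath, seated with the origin 8 mm above the plate's.
- relay_socket: loose dark grey relay socket with an open pocket in its top, 0.12 kg: 44 mm along its y, 66 mm high. Otherwise made like the breaker: origin at the middle of its underside, 85 mm along its x, nose 45 mm wide along x from 42 to 66 mm height to grip, same channel underneath, seated with the origin 8 mm above the plate's.
- socket_pocket (a point): centre of the floor of the relay socket's pocket, 58 mm above the socket's origin, axes as the socket's. The pocket is 8 mm deep; on the floor it is 25.6 mm along x and 31.6 mm along y, and its walls slope out to a mouth of 35 x 40 mm.
- relay: loose blue relay with a dark foot, upright, 0.03 kg, 24 mm high; 24 mm along its x, 30 mm along its y over the foot (the case that fingers meet: 22 x 28). Origin: middle of its underside. It plugs in with its y along the socket's y, either way round; its top 16 mm then stand out of the pocket, so grip only the upper 12 mm.
- side_cutter: bystander: small side cutters with red grips, 52x85x10 mm, lying on the table between the plate and the loose parts. Origin in the middle of its underside.
- driver_yellow: bystander: yellow-handled screwdriver, 17x107x17 mm, lying on the table behind the plate. Origin in the middle of its underside.

How it is judged:
By the outcome, as a careful person would: the job done as asked, in the order asked, and still so for the second after the job is handed in, with the robot touching nothing.
It also fails if it takes over 104 s, if anything falls off the work surface, if the arm or the gripper's body presses on something with over 40 N, if the wrist force passes 120 N, or if a joint passes its speed limit or range.

## Working session

There is one attempt and no reset: what is moved stays moved. The work goes in short steps, Python scripts to look and compute and a tool call to move; the robot and the scene stay as the last step left them, time stands still between calls to the robot, and variables do not carry over. Pictures are saved under pics/ and viewed, at most 14 in all, crops included, and the job is handed in when it is done.

Besides the shell and the picture viewer there is one more tool, called after ">>>" as name(argument=value, ...), one argument or row to a line, values as JSON. drive_tool: Moves the arm, as the interface text tells. Its arguments: {"type":"object","properties":{"motion":{"type":"array","items":{"type":"array","items":{"type":"array","items":{"type":"number"}}}},"squeeze":{"type":"number"}},"required":["motion"]}

```bash
mkdir -p pics; ls
python3 - <<'E'
from station import manip
import cv2
for n in("scene","top","wrist"):
    m=manip.camera_model(n);print(n,m)
    im=manip.snapshot(n);cv2.imwrite(f"pics/{n}0.png",im[:,:,::-1])
print(manip.sense())
E
```

```text
pics
scene {'fov_y': 44.161928485874014, 'cx': 266.46181989455147, 'cy': 189.96491930762872, 'origin': array([-0.20516598,  0.51831442,  0.65967776]), 'orientation': array([-0.2046918 ,  0.44261535,  0.78107494, -0.39001905])}
top {'fov_y': 54.386772059857364, 'cx': 262.79812392199517, 'cy': 187.94337790457305, 'origin': array([ 0.35736745, -0.06152308,  1.2024431 ]), 'orientation': array([ 0.0597278 , -0.05229024, -0.69960537,  0.71010608])}
wrist {'fov_y': 63.50062151523306, 'cx': 256.9649159006483, 'cy': 191.7092991159718, 'origin': array([0.20615762, 0.59643185, 0.37262228]), 'orientation': array([-0.1390769 , -0.08450425,  0.51736669,  0.84014782])}
{'t': 0.15, 'q': array([ 9.25492604e-01,  5.28287794e-01,  1.43360740e+00, -2.10939202e-06,
        1.18142488e+00, -1.78504259e-01]), 'qd': array([ 0.00015862, -0.00328597, -0.00480045, -0.00088163, -0.00128038,
        0.00012343]), 'tau': array([ 7.71005925e-04, -4.42741692e+01, -1.78277636e+01, -2.51750598e-04,
        5.57573410e-03, -2.81234253e-05]), 'tcp_pos': array([0.28090597, 0.55769385, 0.23053701]), 'tool_rot': array([ 2.31285928e-01,  9.72885437e-01, -7.91861482e-04, -3.44897272e-04]), 'force': array([-0.03318684, -0.32841046,  0.21108224]), 'ft_torque': array([-0.0029405 ,  0.03863683,  0.00856749]), 'gripper_force': 0.0, 'finger_gap': 0.9997202328520092}
```

View pics/top0.png

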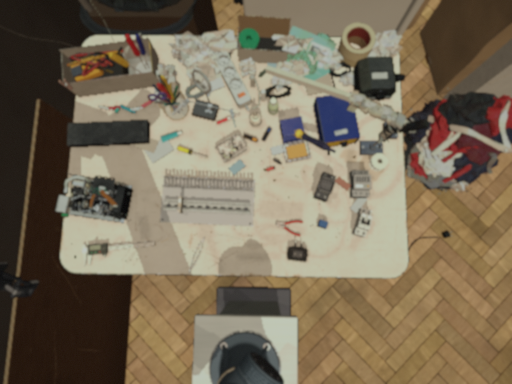

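View pics/scene0.png

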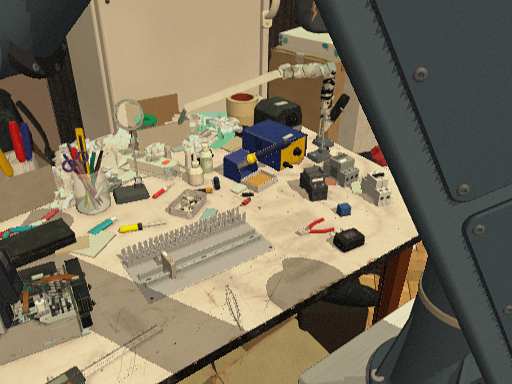

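```bash
cat > h.py <<'E'
import numpy as np, cv2
from scipy.spatial.transform import Rotation as R
def ray(m,uv,h=384):
    f=h/2/np.tan(np.radians(m['fov_y']/2)); uv=np.atleast_2d(np.asarray(uv,float))
    d=np.c_[(uv[:,0]-m['cx'])/f,-(uv[:,1]-m['cy'])/f,-np.ones(len(uv))]
    return np.asarray(m['origin']),R.from_quat(m['orientation']).apply(d)
def onplane(m,uv,z):
    o,d=ray(m,uv); return o+d*((z-o[2])/d[:,2])[:,None]
def proj(m,P):
    f=192/np.tan(np.radians(m['fov_y']/2))
    c=R.from_quat(m['orientation']).inv().apply(np.atleast_2d(P)-m['origin'])
    return np.c_[m['cx']+f*c[:,0]/-c[:,2],m['cy']-f*c[:,1]/-c[:,2]]
E
python3 - <<'E'
from h import *
from station import manip
im=cv2.imread('pics/top0.png')
a=cv2.resize(im[150:270,260:400],None,fx=4,fy=4,interpolation=cv2.INTER_CUBIC)
cv2.imwrite('pics/c1.png',a)
m=manip.camera_model('top')
for uv,z in [((208,205),.02),((182,200),.045),((362,220),.06),((358,182),.06),((325,187),.06),((322,222),.02),((297,252),.02),((290,227),.01)]: print(uv,onplane(m,uv,z)[0].round(3))
E
```

```text
(208, 205) [0.489 0.126 0.02 ]
(182, 200) [0.501 0.204 0.045]
(362, 220) [ 0.445 -0.352  0.06 ]
(358, 182) [ 0.563 -0.343  0.06 ]
(325, 187) [ 0.546 -0.24   0.06 ]
(322, 222) [ 0.44  -0.236  0.02 ]
(297, 252) [ 0.346 -0.157  0.02 ]
(290, 227) [ 0.424 -0.136  0.01 ]
```

View pics/c1.png

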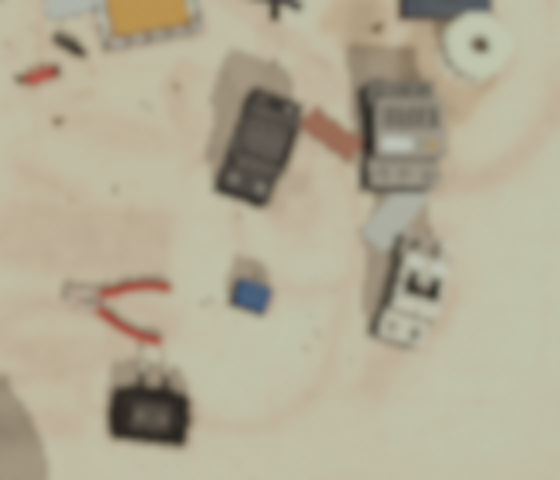

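View pics/wrist0.png

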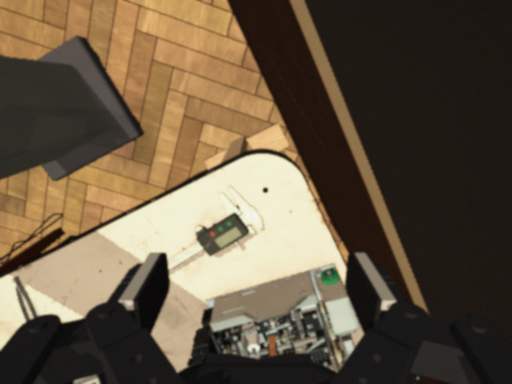

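```bash
cat >> h.py <<'E'
def psi(s):
    y=R.from_quat(s['tool_rot']).apply([0,1,0]); return np.degrees(np.arctan2(y[1],y[0]))
def plan(s,p,ps):
    "shift in 30 mm units, yaw in 8 deg units, from the state s to TCP p with tool-y heading ps deg"
    sh=R.from_quat(s['tool_rot']).inv().apply(np.array(p)-s['tcp_pos'])/.03
    dy=(psi(s)-ps+90)%180-90
    print('shift',sh.round(3),'yaw',round(dy/8,3))
E
python3 - <<'E'
from h import *
from station import manip
s=manip.sense();m=manip.camera_model('wrist')
r=R.from_quat(s['tool_rot']).inv()
print(psi(s),r.apply(m['origin']-s['tcp_pos']),(r*R.from_quat(m['orientation'])).as_matrix().round(3))
plan(s,[.49,.05,.28],0)
E
```

```text
63.25442162283423 [ 0.08421752  0.00077012 -0.14217971] [[-0.     0.947  0.321]
 [ 1.     0.     0.   ]
 [-0.     0.321 -0.947]]
shift [-13.84  -11.979  -1.633] yaw 7.907
```

Run:
```python
from h import *
from station import manip
s=manip.sense()
plan(s,[.49,.12,.30],0)
```

```text
shift [-12.789  -9.896  -2.303] yaw 7.907
```

>>> drive_tool(
  motion=[
    [[85,-12.8,-9.9,-2.3,7.9],[85,-12.8,-9.9,-2.3,7.9],[85,-12.8,-9.9,-2.3,7.9],[85,-12.8,-9.9,-2.3,7.9],[85,-12.8,-9.9,-2.3,7.9],[85,-12.8,-9.9,-2.3,7.9],[85,-12.8,-9.9,-2.3,7.9],[85,-12.8,-9.9,-2.3,7.9],[85,-12.8,-9.9,-2.3,7.9],[85,-12.8,-9.9,-2.3,7.9]],
  ],
)

```text
t: 1.15
tcp_pos: [0.4914, 0.1176, 0.3007]
tool_rot: [0.707, 0.707, 0.0, 0.0]
force: [0.4, -0.2, 0.9]
finger_gap: 0.995
gripper_force: 0.0
```

>>> drive_tool(
  motion=[
    [[85,0,0,0,0],[85,0,0,0,0],[85,0,0,0,0]],
  ],
)

```text
t: 1.45
tcp_pos: [0.4894, 0.1209, 0.2998]
tool_rot: [0.707, 0.708, -0.0, -0.001]
force: [0.0, 0.2, -1.0]
finger_gap: 0.992
gripper_force: 0.0
```

Run:
```python
from h import *
from station import manip
import json,pickle
s=manip.sense();m=manip.camera_model('wrist')
im=manip.snapshot('wrist');cv2.imwrite("pics/w1.png",im[:,:,::-1])
pickle.dump((s,m),open('w1.pkl','wb'))
print(s['t'],s['tcp_pos'],psi(s),s['qd'])
plan(s,[.50,-.31,.30],-10)
```

```text
1.45 [0.48944931 0.12091741 0.29983114] 0.09692378070817369 [ 0.01801802 -0.00183557  0.00341255 -0.00117791 -0.00188231 -0.00271452]
shift [-1.4364e+01  3.2700e-01 -1.3000e-02] yaw 1.262
```

View pics/w1.png

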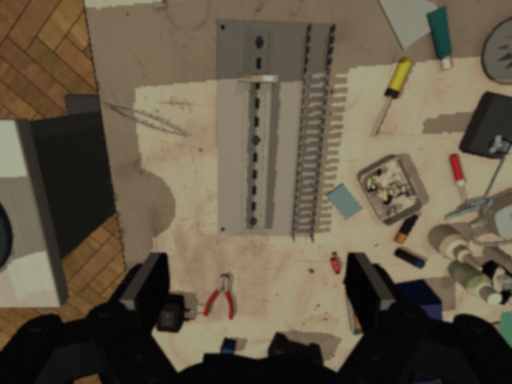

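>>> drive_tool(
  motion=[
    [[85,-14.4,0.3,0,1.25],[85,-14.4,0.3,0,1.25],[85,-14.4,0.3,0,1.25],[85,-14.4,0.3,0,1.25],[85,-14.4,0.3,0,1.25],[85,-14.4,0.3,0,1.25],[85,-14.4,0.3,0,1.25],[85,-14.4,0.3,0,1.25],[85,-14.4,0.3,0,1.25],[85,-14.4,0.3,0,1.25]],
  ],
)

```text
t: 2.5
tcp_pos: [0.5005, -0.315, 0.2997]
tool_rot: [0.766, 0.642, -0.0, 0.001]
force: [-0.2, 0.4, -0.3]
finger_gap: 0.993
gripper_force: 0.0
```

>>> drive_tool(
  motion=[
    [[85,0,0,0,0],[85,0,0,0,0],[85,0,0,0,0]],
  ],
)

```text
t: 2.8
tcp_pos: [0.5002, -0.3097, 0.3004]
tool_rot: [0.765, 0.644, 0.0, -0.0]
force: [-0.2, 0.0, 0.9]
finger_gap: 0.999
gripper_force: 0.0
```

Run:
```python
from h import *
from station import manip
import pickle
s=manip.sense();m=manip.camera_model('wrist')
im=manip.snapshot('wrist');cv2.imwrite("pics/w2.png",im[:,:,::-1])
pickle.dump((s,m),open('w2.pkl','wb'))
print(s['t'],s['tcp_pos'],psi(s))
cv2.imwrite('pics/w1c.png',cv2.resize(cv2.imread('pics/w1.png')[10:245,205:355],None,fx=2.5,fy=2.5,interpolation=cv2.INTER_CUBIC))
```

```text
2.8 [ 0.50015286 -0.30974379  0.30037805] -9.797453568970374
```

View pics/w2.png

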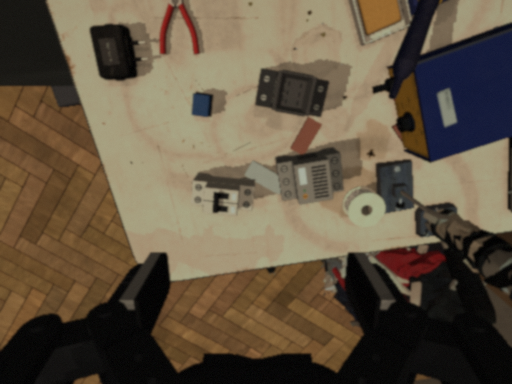

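View pics/w1c.png

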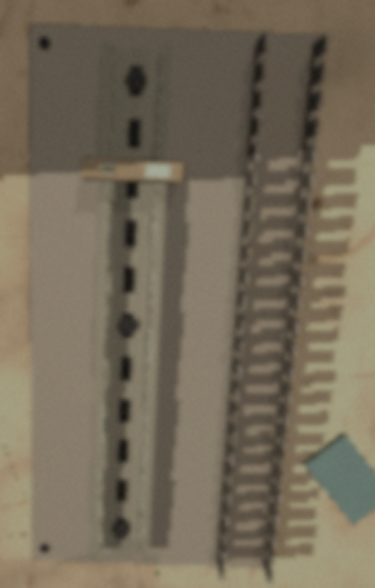

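Run:
```python
from h import *
import pickle
im=cv2.imread('pics/w2.png')
a=cv2.resize(im[60:220,185:350],None,fx=3.6,fy=3.6,interpolation=cv2.INTER_CUBIC)
cv2.imwrite('pics/w2c.png',cv2.convertScaleAbs(a,alpha=1.3,beta=15))
s,m=pickle.load(open('w1.pkl','rb'))
h=onplane(m,[(222.6,27.2),(222.6,229.2)],.003);sl=onplane(m,[(259.4,42),(253,221.2)],.004)
b=onplane(m,[(257.8,78.4)],.045); be=onplane(m,[(205+82/2.5,10+172/2.5),(205+183/2.5,10+172/2.5)],.045)
print(h,sl,b,be)
for a in(h,sl):
    d=a[0]-a[1];print(np.degrees(np.arctan2(-d[0],d[1])),np.linalg.norm(d))
print((sl[0]+sl[1])/2)
```

```text
[[ 0.44420375  0.27609367  0.003     ]
 [ 0.43454415 -0.00565785  0.003     ]] [[0.49087785 0.25900678 0.004     ]
 [0.48197381 0.00849778 0.004     ]] [[0.48890303 0.21423714 0.045     ]] [[0.46484547 0.21375513 0.045     ]
 [0.51343763 0.21381567 0.045     ]]
-1.963566152703316 0.2819170529408066
-2.0356505722874 0.25066719530452203
[0.48642583 0.13375228 0.004     ]
```

View pics/w2c.png

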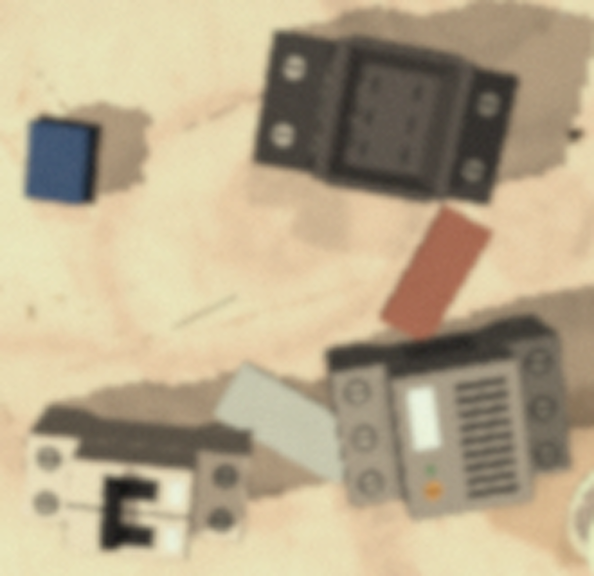

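Run:
```python
from h import *
import pickle
s,m=pickle.load(open('w2.pkl','rb'))
def P(c,z): return onplane(m,np.array([185,60])+np.array(c)/3.6,z)
def rep(n,L,Rr,z):
    a,b=P(L,z).mean(0),P(Rr,z).mean(0);d=b-a
    print(n,((a+b)/2).round(4),'x-heading',np.degrees(np.arctan2(d[1],d[0])).round(2),np.linalg.norm(d).round(4))
rep('breaker',[(49,458),(46,503)],[(226,476),(221,519)],.042)
rep('breaker outline',[(45,433),(28,515)],[(250,455),(240,537)],.042)
rep('supply',[(357,391),(364,437),(371,482)],[(539,362),(543,407),(547,453)],.042)
rep('socket',[(293,68),(282,135)],[(488,103),(474,170)],.042)
rep('pocket',[(375,85),(368,118),(362,149)],[(417,93),(411,126),(404,156)],.058)
rep('relay',[(33,120),(28,196)],[(85,125),(80,202)],.024)
plan(s,[.445,-.352,.15],-15)
```

```text
breaker [ 0.4427 -0.3586  0.042 ] x-heading -15.67 0.0671
breaker outline [ 0.445  -0.3575  0.042 ] x-heading -16.21 0.0795
supply [ 0.5648 -0.3529  0.042 ] x-heading -0.04 0.067
socket [ 0.5541 -0.2418  0.042 ] x-heading -19.54 0.0675
pocket [ 0.554  -0.2421  0.058 ] x-heading -19.55 0.0142
relay [ 0.4372 -0.2365  0.024 ] x-heading -15.69 0.0188
shift [-1.704 -1.57   5.012] yaw 0.65
```

Run:
```python
from h import *
from station import manip
s=manip.sense()
plan(s,[.444,-.358,.042],-16)
```

```text
shift [-1.896 -1.571  8.616] yaw 0.774
```

>>> drive_tool(
  motion=[
    [[85,-1.9,-1.57,2,0.77],[85,-1.9,-1.57,4,0.77],[85,-1.9,-1.57,5.5,0.77],[85,-1.9,-1.57,6.5,0.77],[85,-1.9,-1.57,7.3,0.77],[85,-1.9,-1.57,7.8,0.77],[85,-1.9,-1.57,8.2,0.77],[85,-1.9,-1.57,8.4,0.77],[85,-1.9,-1.57,8.55,0.77],[85,-1.9,-1.57,8.6,0.77]],
  ],
)

```text
t: 3.85
tcp_pos: [0.4443, -0.3602, 0.043]
tool_rot: [0.799, 0.601, 0.0, 0.001]
force: [0.1, -0.7, 1.1]
finger_gap: 1.002
gripper_force: 0.0
```

>>> drive_tool(
  motion=[
    [[40,0,0,0,0],[40,0,0,0,0],[40,0,0,0,0],[40,0,0,0,0],[40,0,0,0,0],[40,0,0,0,0],[40,0,0,0,0],[40,0,0,0,0]],
  ],
  squeeze=60,
)

```text
t: 4.65
tcp_pos: [0.4441, -0.3605, 0.0433]
tool_rot: [0.799, 0.601, 0.0, 0.001]
force: [-1.0, 0.3, 5.2]
finger_gap: 0.515
gripper_force: 63.0
```

Run:
```python
from h import *
from station import manip
s=manip.sense();print(s['tcp_pos'],psi(s),s['force'],s['ft_torque'])
im=manip.snapshot('wrist');cv2.imwrite("pics/w3.png",im[:,:,::-1])
```

```text
[ 0.44408757 -0.36048026  0.04326785] -16.10633389127317 [-0.97350793  0.34609938  5.20358487] [ 0.107022    0.16761577 -0.01383453]
```

View pics/w3.png

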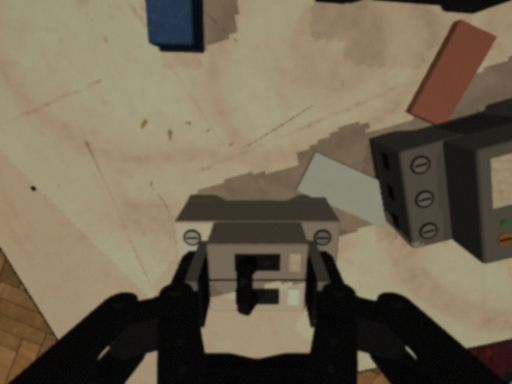

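Run:
```python
from h import *
from station import manip
s=manip.sense();m=manip.camera_model('wrist')
r=R.from_quat(s['tool_rot']).inv()
for uv,z in [((259,279),.066),((259,252),.066),((192,237),.042),((323,237),.042),((182,222),.042),((335,222),.042)]:
    print(uv,r.apply(onplane(m,[uv],z)[0]-s['tcp_pos']).round(4))
plan(s,[.488,.1885,.15],-2)
```

```text
(259, 279) [ 0.0019 -0.0003 -0.0227]
(259, 252) [ 0.0156 -0.0003 -0.0227]
(192, 237) [ 0.0106 -0.0346  0.0012]
(323, 237) [0.0106 0.0327 0.0013]
(182, 222) [ 0.0191 -0.0391  0.0012]
(335, 222) [0.019  0.0382 0.0013]
shift [17.984 -3.665 -3.581] yaw -1.763
```

>>> drive_tool(
  motion=[
    [[40,0,0,-0.5,0],[40,0,0,-1.5,0],[40,0.5,0,-2.6,0],[40,2,-0.4,-3.6,0],[40,3.5,-0.7,-3.6,-0.3],[40,5,-1,-3.6,-0.5],[40,6.5,-1.3,-3.6,-0.8],[40,8,-1.6,-3.6,-1],[40,9.5,-1.9,-3.6,-1.4],[40,11,-2.2,-3.6,-1.76]],
  ],
)

```text
t: 5.7
tcp_pos: [0.4712, -0.0227, 0.1501]
tool_rot: [0.719, 0.695, -0.0, -0.0]
force: [0.8, -1.0, -3.2]
finger_gap: 0.517
gripper_force: 62.2
```

Run:
```python
from h import *
from station import manip
s=manip.sense();print(s['tcp_pos'],psi(s),s['force'])
plan(s,[.488,.1875,.15],-2)
```

```text
[ 0.47122661 -0.02268716  0.15007776] -1.9312850042595642 [ 0.80521921 -1.01104946 -3.23562721]
shift [7.021e+00 3.230e-01 4.000e-03] yaw 0.009
```

>>> drive_tool(
  motion=[
    [[40,1.5,0.07,0,0],[40,3,0.13,0,0],[40,4.5,0.2,0,0],[40,5.8,0.28,0,0],[40,6.6,0.28,0,0],[40,6.95,0.28,0,0],[40,6.95,0.28,0,0],[40,6.95,0.28,0,0]],
  ],
)

```text
t: 6.5
tcp_pos: [0.4872, 0.1826, 0.15]
tool_rot: [0.72, 0.694, -0.001, -0.0]
force: [-0.0, 0.1, -1.6]
finger_gap: 0.508
gripper_force: 62.1
```

Run:
```python
from h import *
from station import manip
import pickle
s=manip.sense();m=manip.camera_model('wrist')
im=manip.snapshot('wrist');cv2.imwrite("pics/w4.png",im[:,:,::-1])
pickle.dump((s,m),open('w4.pkl','wb'))
print(s['tcp_pos'],psi(s),s['force'])
plan(s,[.488,.1875,.15],-2)
```

```text
[0.48715327 0.18261519 0.15002242] -2.036563224124539 [-0.01383449  0.1117444  -1.56461537]
shift [0.164 0.022 0.001] yaw -0.005
```

View pics/w4.png

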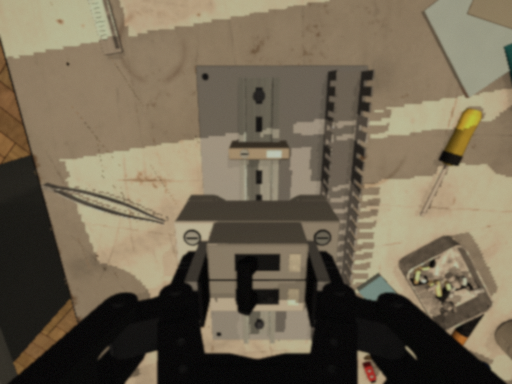

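Run:
```python
from h import *
import pickle
im=cv2.imread('pics/w4.png');g=im.astype(int).sum(2)//3
print('col240',list(zip(range(138,164),g[138:164,240])))
print('col250',g[138:164,250])
print('row154',list(zip(range(224,298),g[154,224:298])))
for r in(108,110,170,186): print(r,g[r,236:284])
```

```text
col240 [(138, np.int64(130)), (139, np.int64(127)), (140, np.int64(119)), (141, np.int64(96)), (142, np.int64(69)), (143, np.int64(49)), (144, np.int64(45)), (145, np.int64(43)), (146, np.int64(50)), (147, np.int64(67)), (148, np.int64(100)), (149, np.int64(123)), (150, np.int64(129)), (151, np.int64(128)), (152, np.int64(128)), (153, np.int64(119)), (154, np.int64(115)), (155, np.int64(124)), (156, np.int64(129)), (157, np.int64(131)), (158, np.int64(122)), (159, np.int64(113)), (160, np.int64(117)), (161, np.int64(124)), (162, np.int64(126)), (163, np.int64(127))]
col250 [ 88  89  85  75  59  49  44  45  50  69 101 124 133 131 132 132 133 132
 133 130 117  96  82  81  80  80]
row154 [(224, np.int64(143)), (225, np.int64(143)), (226, np.int64(142)), (227, np.int64(138)), (228, np.int64(135)), (229, np.int64(133)), (230, np.int64(134)), (231, np.int64(133)), (232, np.int64(135)), (233, np.int64(134)), (234, np.int64(135)), (235, np.int64(134)), (236, np.int64(135)), (237, np.int64(135)), (238, np.int64(134)), (239, np.int64(127)), (240, np.int64(115)), (241, np.int64(100)), (242, np.
[... 1218 characters left out ...]
08 [93 90 88 87 87 90 88 92 91 85 83 86 89 89 90 88 88 91 91 92 90 88 87 89
 91 92 91 92 92 92 94 93 94 93 88 80 78 82 89 89 91 90 93 94 96 95 95 95]
110 [94 90 87 88 89 90 90 91 90 86 82 86 90 91 89 88 88 91 92 91 89 89 89 90
 89 92 93 93 91 93 96 93 93 93 88 80 78 84 87 89 89 89 92 93 95 95 97 94]
170 [142 143 142 137 135 136 137 141 148 151 135 113  98  93  92  89  88  88
  88  80  64  62  72  82  88  97 116 130 137 137 138 137 133 129 126 125
 128 132 137 139 138 133 117 103  96  94  96  96]
186 [141 143 140 138 136 136 137 143 148 151 133 109  98  95  94  91  90  91
  92  92  91  93  94 104 123 137 141 137 139 139 140 141 139 133 123 123
 132 139 141 142 138 128 112 101  96  95  96  94]
```

Run:
```python
from h import *
import pickle
s,m=pickle.load(open('w4.pkl','rb'))
b=onplane(m,[(258.5,147.7),(258.5,158.7),(258.5,153.2),(228.5,153.2),(288.5,153.2)],.045);print(b)
print(onplane(m,[(259,108),(258.7,186),(239,186),(278,186)],.018))
print('plate hole/slots',onplane(m,[(206,76)],.003),onplane(m,[(259,95),(259,177)],.004))
r=R.from_quat(s['tool_rot']).inv();z=s['tcp_pos'][2]
for uv,h in [((259,279),.024),((182,222),0),((335,222),0),((258,252),.024)]:
    print(uv,r.apply(onplane(m,[uv],z+h)[0]-s['tcp_pos']).round(4))
```

```text
[[0.4886332  0.21999305 0.045     ]
 [0.48832444 0.210998   0.045     ]
 [0.48847972 0.21552158 0.045     ]
 [0.46427476 0.21638442 0.045     ]
 [0.5126784  0.21465895 0.045     ]]
[[0.49014855 0.24903572 0.018     ]
 [0.4875057  0.17909305 0.018     ]
 [0.46924435 0.1797413  0.018     ]
 [0.50539314 0.17845807 0.018     ]]
plate hole/slots [[0.44483087 0.27675208 0.003     ]] [[0.49056313 0.25927449 0.004     ]
 [0.48800888 0.18371743 0.004     ]]
(259, 279) [ 0.003 -0.    -0.024]
(182, 222) [ 0.0198 -0.0385  0.    ]
(335, 222) [ 0.0199  0.0381 -0.0001]
(258, 252) [ 0.0166 -0.0005 -0.024 ]
```

Run:
```python
from h import *
from station import manip
s=manip.sense()
plan(s,[.4880,.1868,.0505],-2.1)
```

```text
shift [0.154 0.02  3.32 ] yaw 0.001
```

>>> drive_tool(
  motion=[
    [[40,0.154,0.02,0.8,0],[40,0.154,0.02,1.6,0],[40,0.154,0.02,2.2,0],[40,0.154,0.02,2.6,0],[40,0.154,0.02,2.8,0],[40,0.154,0.02,2.9,0],[40,0.154,0.02,3.0,0],[40,0.154,0.02,3.1,0],[40,0.154,0.02,3.2,0],[40,0.154,0.02,3.28,0]],
  ],
)

```text
t: 7.55
tcp_pos: [0.4885, 0.1883, 0.052]
tool_rot: [0.719, 0.695, 0.0, 0.0]
force: [0.2, -0.2, -1.5]
finger_gap: 0.515
gripper_force: 62.1
```

>>> drive_tool(
  motion=[
    [[40,0,0,0.03,0],[40,0,0,0.05,0],[40,0,0,0.05,0]],
  ],
)

```text
t: 7.85
tcp_pos: [0.4883, 0.1882, 0.0513]
tool_rot: [0.719, 0.695, 0.0, 0.0]
force: [-0.8, -0.6, 4.3]
finger_gap: 0.515
gripper_force: 62.9
```

>>> drive_tool(
  motion=[
    [[40,0,0,0.06,0],[40,0,0,0.06,0],[60,0,0,0.0,0],[75,0,0,-0.1,0],[85,0,0,-0.2,0],[85,0,0,-0.7,0],[85,0,0,-2,0],[85,0,0,-3.5,0],[85,0,0,-4.0,0],[85,0,0,-4.0,0]],
  ],
)

```text
t: 8.85
tcp_pos: [0.4903, 0.1885, 0.173]
tool_rot: [0.719, 0.695, 0.003, 0.002]
force: [-0.1, 0.0, -0.3]
finger_gap: 0.991
gripper_force: 0.0
```

Run:
```python
from h import *
from station import manip
import pickle
s=manip.sense();m=manip.camera_model('wrist')
im=manip.snapshot('wrist');cv2.imwrite("pics/w5.png",im[:,:,::-1])
pickle.dump((s,m),open('w5.pkl','wb'))
print(s['t'],s['tcp_pos'],psi(s),s['force'])
plan(s,[.565,-.353,.17],0)
```

```text
8.85 [0.49025996 0.18847913 0.17303255] -2.019799687076586 [-0.06301288  0.03137428 -0.28852615]
shift [-17.95    3.125   0.099] yaw -0.252
```

View pics/w5.png

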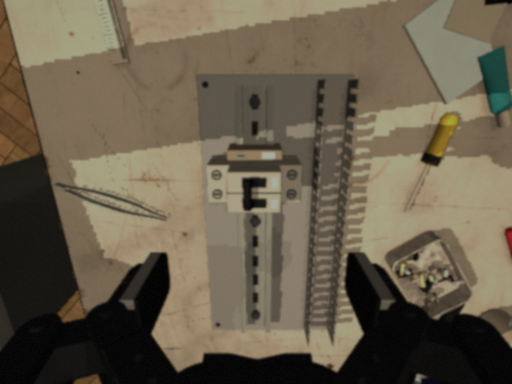

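>>> drive_tool(
  motion=[
    [[85,-1.6,0.28,0,0],[85,-3.2,0.56,0,0],[85,-4.8,0.84,0,0],[85,-6.4,1.12,0,0],[85,-8,1.4,0,0],[85,-9.6,1.68,0,0],[85,-11.2,1.95,0,0],[85,-12.8,2.23,0,0],[85,-14.4,2.5,0,0],[85,-15.5,2.7,0,0]],
  ],
)

```text
t: 9.9
tcp_pos: [0.552, -0.2825, 0.1678]
tool_rot: [0.72, 0.694, -0.0, -0.001]
force: [-0.4, -0.5, 0.2]
finger_gap: 0.997
gripper_force: 0.0
```

>>> drive_tool(
  motion=[
    [[85,-1.5,0.2,0,-0.25],[85,-2.4,0.42,0,-0.25],[85,-2.4,0.42,0,-0.25],[85,-2.4,0.42,0,-0.25]],
  ],
)

```text
t: 10.3
tcp_pos: [0.5615, -0.3513, 0.1676]
tool_rot: [0.708, 0.706, 0.0, -0.003]
force: [-0.2, 0.6, -0.4]
finger_gap: 0.998
gripper_force: 0.0
```

Run:
```python
from h import *
from station import manip
import pickle
s=manip.sense();m=manip.camera_model('wrist')
im=manip.snapshot('wrist');cv2.imwrite("pics/w6.png",im[:,:,::-1])
pickle.dump((s,m),open('w6.pkl','wb'))
print(s['t'],s['tcp_pos'],psi(s),s['force'])
plan(s,[.565,-.353,.045],0)
```

```text
10.3 [ 0.56153877 -0.35130035  0.16763588] -0.10666422012556093 [-0.18482335  0.56131565 -0.36400085]
shift [-0.072  0.13   4.087] yaw -0.013
```

View pics/w6.png

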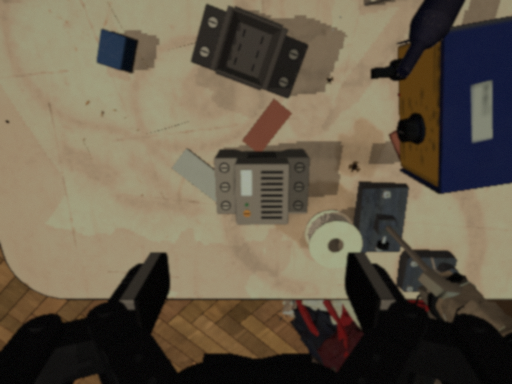

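Run:
```python
from h import *
import pickle
s,m=pickle.load(open('w6.pkl','rb'))
print('supply',onplane(m,[(262,186.5)],.042),onplane(m,[(262,167),(262,205.5)],.042))
print('sup nose',onplane(m,[(236,223),(287,223),(236,165),(287,165)],.066))
print('roll',onplane(m,[(335,240),(310,215),(305,235)],.02))
print('post',onplane(m,[(390,230),(358,185),(355,240)],.0),'tcp px',proj(m,[[.565,-.353,.045],[.63,-.342,.045],[.63,-.364,.045]]))
```

```text
supply [[ 0.56468785 -0.35262164  0.042     ]] [[ 0.56463492 -0.33446489  0.042     ]
 [ 0.5647416  -0.37106032  0.042     ]]
sup nose [[ 0.54214756 -0.37788844  0.066     ]
 [ 0.58595084 -0.3779093   0.066     ]
 [ 0.54336049 -0.32680052  0.066     ]
 [ 0.5844943  -0.32685383  0.066     ]]
roll [[ 0.64100951 -0.41799961  0.02      ]
 [ 0.61357624 -0.38986461  0.02      ]
 [ 0.60957506 -0.4122391   0.02      ]]
post [[ 0.7058646  -0.41615928  0.        ]
 [ 0.66554735 -0.36438683  0.        ]
 [ 0.6686926  -0.42836831  0.        ]] tcp px [[262.38489561 187.91133151]
 [335.84697443 176.01497513]
 [333.94218808 199.37804773]]
```

>>> drive_tool(
  motion=[
    [[72,-0.05,0.11,1.5,0],[72,-0.05,0.11,2.5,0],[72,-0.05,0.11,3.2,0],[72,-0.05,0.11,3.6,0],[72,-0.05,0.11,3.85,0],[72,-0.05,0.11,4.0,0],[72,-0.05,0.11,4.07,0],[72,-0.05,0.11,4.1,0],[55,-0.05,0.11,4.1,0],[40,-0.05,0.11,4.1,0]],
  ],
)

```text
t: 11.35
tcp_pos: [0.5663, -0.3537, 0.0482]
tool_rot: [0.707, 0.707, -0.0, 0.0]
force: [0.4, 2.1, 35.1]
finger_gap: 0.519
gripper_force: 34.7
```

>>> drive_tool(
  motion=[
    [[40,0,0,0,0],[40,0,0,0,0],[40,0,0,0,0],[40,0,0,0,0],[40,0,0,0,0],[40,0,0,0,0]],
  ],
)

```text
t: 11.95
tcp_pos: [0.5667, -0.354, 0.0485]
tool_rot: [0.707, 0.707, -0.0, 0.001]
force: [-1.2, 0.5, 6.1]
finger_gap: 0.509
gripper_force: 63.6
```

Run:
```python
from h import *
from station import manip
import pickle
s=manip.sense();print(s['t'],s['tcp_pos'],psi(s),s['force'],s['finger_gap'])
s5,m5=pickle.load(open('w5.pkl','rb'))
im=cv2.imread('pics/w5.png').astype(int).sum(2)//3
print('shoulder cols v190-215',im[195:212,217],im[195:212,292]);print('nose v205-220',im[203:220,235],im[203:220,275])
print(onplane(m5,[(217,204),(292,202)],.050),onplane(m5,[(235,212),(275,212)],.074))
plan(s,[.486,.139,.15],-2)
```

```text
11.95 [ 0.56673248 -0.35395737  0.04850686] -0.024625240850246657 [-1.16894182  0.50538248  6.14910561] 0.509040488664634
shoulder cols v190-215 [103 116 107 104 128 146 144 131 120 118 121 126 125 125 127 125 126] [ 69  74  70  76  94 116 129 130 126 125 124 127 126 124 125 123 124]
nose v205-220 [150 151 152 153 151 151 150 150 145 134 125 123 122 124 124 123 124] [164 165 166 165 164 159 154 151 143 120  97  86  83  83  83  83  83]
[[0.45291279 0.17225079 0.05      ]
 [0.52147907 0.1716048  0.05      ]] [[0.47092764 0.17357726 0.074     ]
 [0.50448591 0.17229739 0.074     ]]
shift [16.426 -2.693 -3.41 ] yaw 0.247
```

>>> drive_tool(
  motion=[
    [[40,0,0,-0.5,0],[40,0,0,-1.5,0],[40,0,0,-2.6,0],[40,1.5,-0.25,-3.5,0.25],[40,3,-0.5,-3.5,0.25],[40,4.5,-0.75,-3.5,0.25],[40,6,-1,-3.5,0.25],[40,7.5,-1.25,-3.5,0.25],[40,9,-1.5,-3.5,0.25],[40,10.5,-1.75,-3.5,0.25]],
  ],
)

```text
t: 12.95
tcp_pos: [0.5128, -0.0365, 0.1526]
tool_rot: [0.72, 0.694, -0.0, -0.0]
force: [0.1, 0.1, -3.4]
finger_gap: 0.508
gripper_force: 62.7
```

>>> drive_tool(
  motion=[
    [[40,1.5,-0.2,0,0],[40,3,-0.4,0,0],[40,4.5,-0.6,0,0],[40,5.4,-0.7,0,0],[40,5.8,-0.75,0,0],[40,5.8,-0.75,0,0],[40,5.8,-0.75,0,0]],
  ],
)

```text
t: 13.65
tcp_pos: [0.4976, 0.1356, 0.1524]
tool_rot: [0.719, 0.695, -0.0, 0.0]
force: [1.0, -1.0, -3.2]
finger_gap: 0.507
gripper_force: 62.7
```

Run:
```python
from h import *
from station import manip
import pickle
s=manip.sense();m=manip.camera_model('wrist')
im=manip.snapshot('wrist');cv2.imwrite("pics/w7.png",im[:,:,::-1])
pickle.dump((s,m),open('w7.pkl','wb'))
print(s['t'],s['tcp_pos'],psi(s),s['force'])
plan(s,[.4863,.1403,.056],-2.1)
g=im.astype(int).sum(2)//3
z=s['tcp_pos'][2]
print(proj(m,[[.488,.172,.05]]))
r=R.from_quat(s['tool_rot'])
for dx in(.027,.0284): print(proj(m,s['tcp_pos']+r.apply([[dx,-.036,.0065],[dx,.036,.0065],[dx,0,-.0175]])))
print(g[190:262:1,190],g[190:262,325])
```

```text
13.65 [0.49756341 0.13562747 0.15244126] -2.018559189750923 [ 1.01826891 -1.04824853 -3.18579389]
shift [ 0.145 -0.381  3.215] yaw 0.01
[[244.5674372  150.06540908]]
[[188.61612825 203.97810234]
 [328.98864888 203.94291116]
 [259.08629935 223.55686889]]
[[188.42119067 201.42135771]
 [329.19199697 201.385623  ]
 [259.09212748 220.63737781]]
[ 39  37  39  37  39  40  39  38  41  39  41  53  74  93 107 114 119 116
 116 110  90  67  74 108 128 136 135 121  85  70  98 128 136 130 105  82
  92 110 117 118 120 118 118 118 118 119 118 118 116 118 117 112  94  69
  69  91 110 112  99  72  48  27  16   9   9   7   9   7   8   8  13  15] [38 39 37 38 38 41 40 38 40 40 39 45 55 67 75 79 80 81 80 79 68 52 44 60
 79 89 92 84 60 48 71 88 89 79 64 59 67 77 80 80 80 80 81 81 80 81 81 79
 82 80 78 79 73 60 47 52 62 68 64 57 44 28 16 10 11  7  9  9 10  8  7 12]
```

View pics/w7.png

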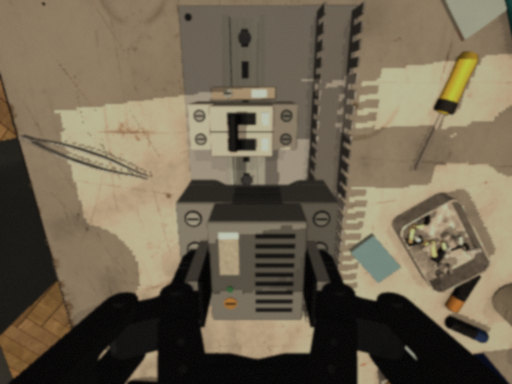

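>>> drive_tool(
  motion=[
    [[40,0.12,-0.38,0.5,0],[40,0.12,-0.38,1.0,0],[40,0.12,-0.38,1.5,0],[40,0.12,-0.38,2.0,0],[40,0.12,-0.38,2.4,0],[40,0.12,-0.38,2.6,0],[40,0.12,-0.38,2.8,0],[40,0.12,-0.38,2.95,0],[40,0.12,-0.38,3.05,0],[40,0.12,-0.38,3.13,0]],
  ],
)

```text
t: 14.7
tcp_pos: [0.4864, 0.1404, 0.0586]
tool_rot: [0.719, 0.695, 0.0, 0.0]
force: [0.0, -0.9, -2.7]
finger_gap: 0.51
gripper_force: 62.6
```

>>> drive_tool(
  motion=[
    [[40,0,0,0.05,0],[40,0,0,0.08,0],[40,0,0,0.08,0]],
  ],
)

```text
t: 15.0
tcp_pos: [0.4863, 0.1405, 0.0565]
tool_rot: [0.719, 0.695, 0.0, 0.0]
force: [-0.7, 0.6, -0.1]
finger_gap: 0.51
gripper_force: 62.8
```

>>> drive_tool(
  motion=[
    [[40,0,0,0.06,0],[40,0,0,0.09,0],[40,0,0,0.09,0]],
  ],
)

```text
t: 15.3
tcp_pos: [0.4863, 0.1405, 0.0564]
tool_rot: [0.719, 0.695, 0.001, 0.001]
force: [-4.9, -0.1, 22.5]
finger_gap: 0.51
gripper_force: 65.7
```

>>> drive_tool(
  motion=[
    [[60,0,0,-0.06,0],[75,0,0,-0.1,0],[85,0,0,-0.2,0],[85,0,0,-0.7,0],[85,0,0,-2,0],[85,0,0,-3.5,0],[85,-1,0,-3.9,0],[85,-2.6,0.4,-3.9,0.7],[85,-4.2,0.8,-3.9,1.4],[85,-5.8,1.2,-3.9,2.0]],
  ],
)

```text
t: 16.3
tcp_pos: [0.5163, -0.0363, 0.1707]
tool_rot: [0.81, 0.586, 0.0, 0.0]
force: [0.8, 0.1, 1.0]
finger_gap: 0.998
gripper_force: 0.0
```

Run:
```python
from h import *
from station import manip
s=manip.sense();print(s['t'],s['tcp_pos'],psi(s),s['force'])
plan(s,[.554,-.242,.17],-19.5)
```

```text
16.3 [ 0.51627495 -0.03630615  0.17067889] -18.1851236192419 [0.75402178 0.07411489 1.03095924]
shift [-6.122  3.335  0.024] yaw 0.164
```

>>> drive_tool(
  motion=[
    [[85,-1.4,0.8,0,0.16],[85,-2.8,1.55,0,0.16],[85,-4.2,2.3,0,0.16],[85,-5.4,2.95,0,0.16],[85,-6.05,3.3,0,0.16],[85,-6.1,3.33,0,0.16],[85,-6.1,3.33,0,0.16],[85,-6.1,3.33,0,0.16]],
  ],
)

```text
t: 17.1
tcp_pos: [0.5537, -0.2381, 0.17]
tool_rot: [0.815, 0.579, -0.0, -0.001]
force: [0.6, -0.1, -0.2]
finger_gap: 0.996
gripper_force: 0.0
```

Run:
```python
from h import *
from station import manip
import pickle
s=manip.sense();m=manip.camera_model('wrist')
im=manip.snapshot('wrist');cv2.imwrite("pics/w8.png",im[:,:,::-1])
pickle.dump((s,m),open('w8.pkl','wb'))
print(s['t'],s['tcp_pos'],psi(s),s['force'])
plan(s,[.554,-.242,.046],-19.5)
# screws: bright blobs on dark socket; dark mask centroid
c=proj(m,[[.554,-.242,.042]])[0];print('pred',c)
g=im.astype(int).max(2)
x0,y0=(c-70).astype(int)
sub=(g[y0:y0+140,x0:x0+140]<75).astype(np.uint8)
n,l,st,ce=cv2.connectedComponentsWithStats(sub)
i=1+st[1:,4].argmax();print(st[i],ce[i]+[x0,y0])
br=((g[y0:y0+140,x0:x0+140]>95)).astype(np.uint8)
n,l,st,ce=cv2.connectedComponentsWithStats(br)
for k in range(1,n):
    if 10<st[k,4]<200: print(st[k,4],ce[k]+[x0,y0],onplane(m,[ce[k]+[x0,y0]],.042))
```

```text
17.1 [ 0.55373092 -0.23807858  0.16997889] -19.252427847938936 [ 0.57432563 -0.0668454  -0.16704683]
shift [-0.124  0.06   4.132] yaw 0.031
pred [260.41857052 187.33277414]
[  24   37   94   66 5227] [260.9265353 184.5580639]
15 [222.66666667 173.06666667] [[ 0.52628216 -0.21801791  0.042     ]]
14 [223.21428571 176.78571429] [[ 0.52548385 -0.22142839  0.042     ]]
14 [223.5 196. ] [[ 0.51903561 -0.23871705  0.042     ]]
14 [223.5        199.71428571] [[ 0.51770922 -0.24212663  0.042     ]]
```

>>> drive_tool(
  motion=[
    [[72,-0.1,0.06,1.5,0.03],[72,-0.1,0.06,2.5,0.03],[72,-0.1,0.06,3.2,0.03],[72,-0.1,0.06,3.6,0.03],[72,-0.1,0.06,3.85,0.03],[72,-0.1,0.06,4.0,0.03],[72,-0.1,0.06,4.08,0.03],[72,-0.1,0.06,4.12,0.03],[60,-0.1,0.06,4.12,0.03],[40,-0.1,0.06,4.12,0.03]],
  ],
  squeeze=50,
)

```text
t: 18.15
tcp_pos: [0.5555, -0.2434, 0.0474]
tool_rot: [0.817, 0.577, 0.0, 0.001]
force: [-0.0, 0.0, -0.3]
finger_gap: 0.55
gripper_force: 0.1
```

>>> drive_tool(
  motion=[
    [[40,0,0,0,0],[40,0,0,0,0],[40,0,0,0,0],[40,0,0,0,0],[40,0,0,0,0]],
  ],
)

```text
t: 18.65
tcp_pos: [0.5557, -0.2437, 0.0477]
tool_rot: [0.817, 0.577, 0.0, 0.001]
force: [0.4, -0.1, 5.7]
finger_gap: 0.513
gripper_force: 53.3
```

Run:
```python
from h import *
from station import manip
s=manip.sense();print(s['t'],s['tcp_pos'],psi(s),s['force'],s['finger_gap'])
plan(s,[.4845,.087,.155],-2)
```

```text
18.65 [ 0.55572968 -0.243656    0.04766321] -19.548956569653015 [ 0.40137758 -0.07685811  5.65925621] 0.513324484258905
shift [ 9.59  -5.919 -3.593] yaw -2.194
```

>>> drive_tool(
  motion=[
    [[40,0,0,-0.5,0],[40,0,0,-1.5,0],[40,0,0,-2.6,0],[40,1.2,-0.74,-3.6,-0.3],[40,2.4,-1.5,-3.6,-0.6],[40,3.6,-2.2,-3.6,-1.0],[40,5,-3.1,-3.6,-1.4],[40,6.3,-3.9,-3.6,-1.8],[40,7.6,-4.7,-3.6,-2.19],[40,8.6,-5.3,-3.6,-2.19]],
  ],
)

```text
t: 19.65
tcp_pos: [0.4896, 0.0556, 0.1551]
tool_rot: [0.719, 0.695, -0.0, -0.001]
force: [0.6, 0.0, -1.4]
finger_gap: 0.511
gripper_force: 52.6
```

Run:
```python
from h import *
from station import manip
s=manip.sense();print(s['t'],s['tcp_pos'],psi(s),s['force'],s['finger_gap'])
plan(s,[.4845,.087,.155],-2.1)
```

```text
19.65 [0.48962013 0.05561783 0.15512707] -1.9208662050272232 [ 0.61402333  0.04895577 -1.36526038] 0.5112569311268209
shift [ 1.04  -0.206  0.005] yaw 0.022
```

>>> drive_tool(
  motion=[
    [[40,0.5,-0.1,0,0.02],[40,0.8,-0.17,0,0.02],[40,0.8,-0.17,0,0.02],[40,0.8,-0.17,0,0.02]],
  ],
)

```text
t: 20.05
tcp_pos: [0.4877, 0.0767, 0.155]
tool_rot: [0.721, 0.693, 0.0, 0.0]
force: [0.2, -0.3, -1.0]
finger_gap: 0.515
gripper_force: 52.6
```

Run:
```python
from h import *
from station import manip
import pickle
s=manip.sense();m=manip.camera_model('wrist')
im=manip.snapshot('wrist');cv2.imwrite("pics/w9.png",im[:,:,::-1])
pickle.dump((s,m),open('w9.pkl','wb'))
print(s['t'],s['tcp_pos'],psi(s),s['force'])
g=im.astype(int).sum(2)//3
r=R.from_quat(s['tool_rot'])
print('held edge if 22/24mm',*[proj(m,s['tcp_pos']+r.apply([[dx,-.036,.0055],[dx,.036,.0055],[dx,0,-.0185]])).round(1).tolist() for dx in(.022,.024)])
e=proj(m,[[.4863-.032,.1145,.05],[.4863+.032,.1145,.05],[.486,.1145,.074]]);print('sup edge pred y=.1145',e.round(1))
for u in(190,320,255): print(u,g[120:235,u].tolist())
```

```text
20.05 [0.48772572 0.07672367 0.15498651] -2.1958971208016838 [ 0.21542422 -0.29080796 -0.97262938]
held edge if 22/24mm [[189.0, 213.8], [328.8, 213.7], [259.2, 234.9]] [[188.7, 210.2], [329.1, 210.1], [259.2, 230.8]]
sup edge pred y=.1145 [[214.8 148.9]
 [294.5 145.9]
 [253.9 153.6]]
190 [162, 163, 163, 165, 165, 164, 165, 165, 166, 164, 164, 166, 165, 166, 167, 168, 168, 171, 173, 175, 175, 175, 174, 175, 174, 175, 176, 177, 178, 180, 180, 184, 182, 182, 184, 184, 184, 185, 184, 184, 183, 184, 184, 184, 183, 183, 186, 185, 184, 186, 186, 185, 185, 186, 187, 187, 187, 186, 184, 185, 185, 184, 183, 182, 184, 180, 168, 144, 114, 84, 54, 35, 24, 17, 16, 16, 15, 14, 12, 16, 17, 14, 15, 16, 15, 14, 17, 17, 16, 20, 29, 36, 41, 46, 47, 49, 48, 48, 48, 47, 47, 44, 40, 52, 89, 125, 144, 147, 137, 109, 82, 99, 132, 146, 138]
320 [49, 43, 40, 37, 36, 34, 37, 36, 39, 49, 58, 66, 68, 66, 60, 52, 55, 64, 67, 66, 57, 46, 43, 55, 70, 81, 85, 82, 65, 49, 37, 37, 35, 35, 36, 38, 47, 62, 79, 89, 89, 77, 58, 46, 40, 37, 35, 36, 37, 41, 54, 70, 82, 88, 86, 73, 60, 48, 41, 37, 36, 37, 40, 47, 54, 56, 44, 28, 18, 17, 17, 18, 15, 11, 15, 16, 14, 13, 13, 16, 16, 17, 18, 15, 15, 15, 15, 15, 16, 16, 23, 27, 31, 34, 33, 35, 34, 33, 33, 33, 31, 29, 26, 41, 70, 93, 105, 105, 95, 75, 55, 68, 92, 105, 106]
255 [121, 94, 60, 47, 73, 107, 125, 125, 104, 72, 47, 66, 104, 125, 125, 103, 70, 47, 68, 105, 125, 123, 105, 72, 50, 71, 107, 126, 130, 131, 129, 127, 120, 113, 122, 132, 134, 135, 135, 133, 135, 132, 117, 85, 47, 35, 33, 35, 34, 33, 32, 29, 29, 27, 30, 35, 57, 90, 108, 115, 125, 130, 130, 129, 131, 127, 120, 92, 58, 37, 28, 23, 17, 17, 15, 15, 17, 14, 14, 14, 13, 15, 16, 15, 15, 16, 16, 15, 17, 17, 17, 21, 20, 20, 20, 21, 21, 21, 21, 23, 20, 22, 21, 23, 28, 36, 55, 65, 63, 52, 43, 42, 46, 46, 44]
```

Run:
```python
from h import *
from station import manip
s=manip.sense()
plan(s,[.4845,.0872,.0557],-2.1)
```

```text
shift [ 0.356 -0.126  3.307] yaw -0.017
```

>>> drive_tool(
  motion=[
    [[40,0.35,-0.12,0.2,0],[40,0.35,-0.12,0.9,0],[40,0.35,-0.12,1.6,0],[40,0.35,-0.12,2.1,0],[40,0.35,-0.12,2.5,0],[40,0.35,-0.12,2.7,0],[40,0.35,-0.12,2.9,0],[40,0.35,-0.12,3.05,0],[40,0.35,-0.12,3.15,0],[40,0.35,-0.12,3.23,0]],
  ],
)

```text
t: 21.1
tcp_pos: [0.4844, 0.088, 0.058]
tool_rot: [0.72, 0.693, 0.0, 0.0]
force: [-0.4, 0.3, -1.2]
finger_gap: 0.514
gripper_force: 52.6
```

>>> drive_tool(
  motion=[
    [[40,0,0,0.05,0],[40,0,0,0.1,0],[40,0,0,0.15,0],[40,0,0,0.17,0],[40,0,0,0.17,0]],
  ],
)

```text
t: 21.6
tcp_pos: [0.4843, 0.088, 0.0556]
tool_rot: [0.72, 0.694, 0.001, 0.001]
force: [-3.7, 0.2, 21.5]
finger_gap: 0.516
gripper_force: 55.3
```

>>> drive_tool(
  motion=[
    [[60,0,0,-0.15,0],[75,0,0,-0.2,0],[85,0,0,-0.3,0],[85,0,0,-0.8,0],[85,0,0,-2,0],[85,0,0,-3.5,0],[85,0,0,-4,0],[85,0,0,-4,0],[85,0,0,-4,0]],
  ],
)

```text
t: 22.5
tcp_pos: [0.4837, 0.088, 0.1724]
tool_rot: [0.72, 0.693, -0.0, -0.0]
force: [-1.0, 0.3, 0.4]
finger_gap: 0.997
gripper_force: 0.0
```

Run:
```python
from h import *
from station import manip
import pickle
s=manip.sense();m=manip.camera_model('wrist')
im=manip.snapshot('wrist');cv2.imwrite("pics/w10.png",im[:,:,::-1])
pickle.dump((s,m),open('w10.pkl','wb'))
print(s['t'],s['tcp_pos'],psi(s),s['force'])
plan(s,[.4375,-.237,.15],-15.7)
c=proj(m,[[.4844,.090,.066]])[0];print(c)
x0,y0=(c-[60,90]).astype(int)
cv2.imwrite('pics/w10c.png',cv2.convertScaleAbs(cv2.resize(im[y0:y0+130,x0:x0+120,::-1],None,fx=4.5,fy=4.5,interpolation=cv2.INTER_CUBIC),alpha=1.6,beta=20));print(x0,y0)
```

```text
22.5 [0.48367656 0.08796988 0.1723646 ] -2.186117795402738 [-1.02600106  0.29278829  0.38095571]
shift [-10.883  -1.124   0.747] yaw 1.689
[258.98388216 189.09124771]
198 99
```

View pics/w10c.png

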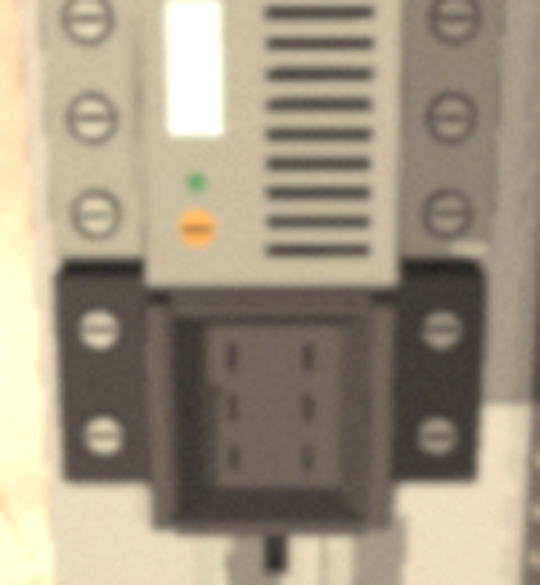

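Run:
```python
from h import *
import pickle
s,m=pickle.load(open('w10.pkl','rb'))
f=lambda p,z: onplane(m,np.array([198,99])+np.array(p)/4.5,z)
print(f([(270,407),(273.5,405)],.066),f([(270,382.5)],.05),f([(99,382),(441,382)],.05))
# nose top outer edges z .074
print(f([(150,400),(392,400),(270,290),(270,528)],.074))
```

```text
[[0.48355887 0.08971805 0.066     ]
 [0.48422924 0.09008764 0.066     ]] [[0.48358701 0.08953373 0.05      ]] [[0.44968477 0.09093482 0.05      ]
 [0.51748859 0.08834059 0.05      ]]
[[0.46196215 0.09453548 0.074     ]
 [0.50577769 0.09285966 0.074     ]
 [0.4844557  0.11410746 0.074     ]
 [0.48274778 0.06854997 0.074     ]]
```

>>> drive_tool(
  motion=[
    [[60,-1.4,-0.1,0,0.2],[60,-2.8,-0.3,0,0.4],[60,-4.2,-0.4,0,0.7],[60,-5.6,-0.6,0.2,1.0],[60,-7,-0.7,0.4,1.3],[60,-8.4,-0.9,0.7,1.5],[60,-9.8,-1.0,0.75,1.69],[60,-10.7,-1.1,0.75,1.69],[60,-10.8,-1.12,0.75,1.69],[60,-10.8,-1.12,0.75,1.69]],
  ],
)

```text
t: 23.55
tcp_pos: [0.4371, -0.2342, 0.1487]
tool_rot: [0.798, 0.603, -0.0, -0.002]
force: [0.4, 0.5, -0.0]
finger_gap: 0.704
gripper_force: 0.0
```

>>> drive_tool(
  motion=[
    [[50,0,0,0,0],[50,0,0,0,0]],
  ],
)

```text
t: 23.75
tcp_pos: [0.4379, -0.2327, 0.1499]
tool_rot: [0.797, 0.605, -0.0, -0.001]
force: [0.1, -0.2, -0.5]
finger_gap: 0.589
gripper_force: 0.0
```

Run:
```python
from h import *
from station import manip
import pickle
s=manip.sense();m=manip.camera_model('wrist')
im=manip.snapshot('wrist');cv2.imwrite("pics/w11.png",im[:,:,::-1])
pickle.dump((s,m),open('w11.pkl','wb'))
print(s['t'],s['tcp_pos'],psi(s))
hsv=cv2.cvtColor(im,cv2.COLOR_RGB2HSV)
print('pred',proj(m,[[.4372,-.2365,.024]]))
k=cv2.inRange(hsv,(100,90,60),(125,255,255))
n,l,st,ce=cv2.connectedComponentsWithStats(k)
for i in range(1,n):
    if st[i,4]>150:
        print(st[i],ce[i])
        c=np.argwhere(l==i)[:,::-1].astype(np.float32); b=cv2.boxPoints(cv2.minAreaRect(c)); print(b.round(1).tolist(), onplane(m,b,.024).round(4).tolist())
        cen=onplane(m,[ce[i]],.024)[0];print('V',[int(np.median(hsv[...,2][l==i]))],cen)
```

```text
23.75 [ 0.437919   -0.23272058  0.14986073] -15.603119695246813
pred [[258.95822527 188.37558011]]
[248 175  22  27 536] [257.98134328 187.89179104]
[[248.0, 175.0], [269.0, 175.0], [269.0, 201.0], [248.0, 201.0]] [[0.4311, -0.2217, 0.024], [0.4492, -0.2268, 0.024], [0.4428, -0.2508, 0.024], [0.4242, -0.2456, 0.024]]
V [69] [ 0.43646872 -0.23581594  0.024     ]
```

Run:
```python
from h import *
from station import manip
s=manip.sense()
plan(s,[.4367,-.236,.013],-15.7)
```

```text
shift [-0.115 -0.014  4.57 ] yaw 0.013
```

>>> drive_tool(
  motion=[
    [[50,-0.11,-0.02,1.0,0],[50,-0.11,-0.02,2.2,0],[50,-0.11,-0.02,3.2,0],[50,-0.11,-0.02,3.8,0],[50,-0.11,-0.02,4.2,0],[50,-0.11,-0.02,4.4,0],[50,-0.11,-0.02,4.5,0],[50,-0.11,-0.02,4.56,0],[35,-0.11,-0.02,4.56,0],[15,-0.11,-0.02,4.56,0]],
  ],
  squeeze=25,
)

```text
t: 24.8
tcp_pos: [0.4371, -0.2379, 0.0142]
tool_rot: [0.797, 0.604, 0.0, 0.001]
force: [-0.4, 0.1, 2.2]
finger_gap: 0.254
gripper_force: 3.7
```

>>> drive_tool(
  motion=[
    [[15,0,0,0,0],[15,0,0,0,0],[15,0,0,0,0],[15,0,0,0,0],[15,0,0,0,0]],
  ],
)

```text
t: 25.3
tcp_pos: [0.4372, -0.2379, 0.0143]
tool_rot: [0.797, 0.604, 0.0, 0.001]
force: [-0.3, 0.3, 6.1]
finger_gap: 0.252
gripper_force: 27.1
```

Run:
```python
from h import *
from station import manip
s=manip.sense();print(s['t'],s['tcp_pos'],psi(s),s['force'],s['finger_gap']*85.4)
plan(s,[.4838,.089,.135],-2.1)
```

```text
25.3 [ 0.43716661 -0.23789247  0.01426195] -15.7101600014736 [-0.26606224  0.33894782  6.14542343] 21.530134617660465
shift [10.908 -1.448 -4.034] yaw -1.701
```

>>> drive_tool(
  motion=[
    [[15,0,0,-0.5,0],[15,0,0,-1.8,0],[15,0.8,-0.1,-3.2,0],[15,2.3,-0.3,-4,-0.3],[15,3.8,-0.5,-4.2,-0.6],[15,5.3,-0.7,-4.2,-0.9],[15,6.8,-0.9,-4.2,-1.2],[15,8.3,-1.1,-4.2,-1.5],[15,9.6,-1.27,-4.2,-1.7],[15,10.6,-1.4,-4.2,-1.7]],
  ],
)

```text
t: 26.3
tcp_pos: [0.482, 0.0823, 0.1395]
tool_rot: [0.719, 0.695, 0.0, -0.0]
force: [0.8, -0.6, -0.9]
finger_gap: 0.249
gripper_force: 26.4
```

>>> drive_tool(
  motion=[
    [[15,0.2,-0.04,0,0],[15,0.2,-0.04,0,0],[15,0.2,-0.04,0,0]],
  ],
)

```text
t: 26.6
tcp_pos: [0.4811, 0.0852, 0.1394]
tool_rot: [0.72, 0.694, -0.0, -0.0]
force: [-0.2, -1.1, -0.1]
finger_gap: 0.25
gripper_force: 26.4
```

Run:
```python
from h import *
from station import manip
import pickle
s=manip.sense();m=manip.camera_model('wrist')
im=manip.snapshot('wrist');cv2.imwrite("pics/w12.png",im[:,:,::-1])
pickle.dump((s,m),open('w12.pkl','wb'))
print(s['t'],s['tcp_pos'],psi(s),s['force'],s['finger_gap'])
hsv=cv2.cvtColor(im,cv2.COLOR_RGB2HSV)
k=cv2.inRange(hsv,(100,90,50),(125,255,255))
n,l,st,ce=cv2.connectedComponentsWithStats(k)
r=R.from_quat(s['tool_rot']);z=s['tcp_pos'][2]
for i in range(1,n):
    if st[i,4]>150: print(st[i],ce[i])
for dx in(.014,.016,-.014,-.012): print(dx,proj(m,s['tcp_pos']+r.apply([[dx,0,.0143-.024]])),proj(m,s['tcp_pos']+r.apply([[dx,0,.0143-.004]])))
print(hsv[220:300,258,2],hsv[220:300,258,0])
plan(s,[.4838,.0878,.09],-2.1)
```

```text
26.6 [0.48109225 0.08521617 0.13939803] -2.1249631649805165 [-0.20214174 -1.07213026 -0.08383171] 0.2502667161275491
[ 235  239   43   48 1741] [256.00919012 262.44916715]
0.014 [[258.93910425 241.60090457]] [[258.72422251 223.98492428]]
0.016 [[258.94604727 237.83108136]] [[258.72954358 220.57628735]]
-0.014 [[258.84787577 291.13480252]] [[258.65381303 269.0886795 ]]
-0.012 [[258.85404358 287.78589762]] [[258.65860235 266.02067401]]
[ 15  20  23  26  25  25  27  25  25  26  27  27  25  27  28  26  25  28
  30  41  46  54  58  57  59  57  58  57  56  57  58  58  57  58  57  57
  57  58  58  59  57  57  57  58  58  57  58  57  58  58  58  56  59  57
  58  57  56  54  56  56  62  74  81  81  79  80  79  97 144 168 176 180
 182 180 180 181 180 182 181 181] [150 111 108 106 105 106 106 109 107 105 106 109 106 105 107 104 106 107
 105 105 106 107 107 107 107 106 108 107 107 108 106 108 107 109 107 108
 107 107 107 106 109 107 106 108 106 107 108 107 107 107 107 108 108 108
 106 107 107 107 107 107 107 107 107 107 107 107 108  15  17  17  17  17
  17  18  18  17  18  17  17  18]
shift [0.09  0.088 1.647] yaw -0.003
```

>>> drive_tool(
  motion=[
    [[15,0.09,0.1,0.6,0],[15,0.09,0.1,1.1,0],[15,0.09,0.1,1.4,0],[15,0.09,0.1,1.5,0],[15,0.09,0.1,1.6,0],[15,0.09,0.1,1.7,0],[15,0.09,0.1,1.77,0],[15,0.09,0.1,1.83,0],[15,0.09,0.1,1.88,0],[15,0.09,0.1,1.92,0]],
  ],
)

```text
t: 27.65
tcp_pos: [0.4846, 0.0887, 0.082]
tool_rot: [0.72, 0.694, 0.0, 0.0]
force: [0.8, 0.4, 0.1]
finger_gap: 0.247
gripper_force: 26.4
```

>>> drive_tool(
  motion=[
    [[15,0,0,0.03,0],[15,0,0,0.06,0],[15,0,0,0.09,0],[15,0,0,0.09,0]],
  ],
)

```text
t: 28.05
tcp_pos: [0.4846, 0.0886, 0.0802]
tool_rot: [0.72, 0.694, 0.0, 0.0]
force: [-1.7, -0.2, 9.0]
finger_gap: 0.247
gripper_force: 27.4
```

>>> drive_tool(
  motion=[
    [[15,0,0,0.05,0],[15,0,0,0.05,0]],
  ],
)

```text
t: 28.25
tcp_pos: [0.4846, 0.0886, 0.0802]
tool_rot: [0.72, 0.694, 0.0, 0.001]
force: [-3.9, 0.4, 20.9]
finger_gap: 0.246
gripper_force: 28.8
```

>>> drive_tool(
  motion=[
    [[30,0,0,-0.05,0],[45,0,0,-0.05,0],[50,0,0,-0.1,0],[50,0,0,-0.6,0],[60,0,0,-1.8,0],[70,0,0,-3,0],[85,-0.5,0,-4,0],[85,-0.5,0,-4,0],[85,-0.5,0,-4,0]],
  ],
)

```text
t: 29.15
tcp_pos: [0.484, 0.0735, 0.1979]
tool_rot: [0.72, 0.694, 0.0, 0.0]
force: [0.0, 0.9, 0.3]
finger_gap: 1.001
gripper_force: 0.0
```

Run:
```python
from h import *
from station import manip
import pickle
s=manip.sense();m=manip.camera_model('wrist')
im=manip.snapshot('wrist');cv2.imwrite("pics/w13.png",im[:,:,::-1])
print(s['t'],s['tcp_pos'],psi(s),s['force'])
hsv=cv2.cvtColor(im,cv2.COLOR_RGB2HSV)
k=cv2.inRange(hsv,(100,110,50),(125,255,255))
n,l,st,ce=cv2.connectedComponentsWithStats(k)
for i in range(1,n):
    if st[i,4]>150:
        b=cv2.boxPoints(cv2.minAreaRect(np.argwhere(l==i)[:,::-1].astype(np.float32)))
        print(st[i],b.round(1).tolist(),onplane(m,b,.09).round(4).tolist())
q=lambda a:s  # expected top-face corners if seated at (.4843,.0900,.090)
y=np.radians(-2.1);Rz=np.array([[np.cos(y),-np.sin(y)],[np.sin(y),np.cos(y)]])
c=np.array([[-11,-14],[11,-14],[11,14],[-11,14]])/1000@Rz.T+[.4843,.0902]
print(proj(m,np.c_[c,np.full(4,.09)]).round(1).tolist())
print(proj(m,np.c_[c,np.full(4,.094)]).round(1).tolist())
```

```text
29.15 [0.48404673 0.07345027 0.19787725] -2.150518669225073 [0.02899753 0.88224359 0.33434308]
[244 156  26  31 759] [[244.0, 156.0], [269.0, 156.0], [269.0, 186.0], [244.0, 186.0]] [[0.4736, 0.104, 0.09], [0.4941, 0.1032, 0.09], [0.4934, 0.0774, 0.09], [0.4723, 0.0782, 0.09]]
[[244.7, 187.8], [270.6, 187.8], [271.1, 155.2], [244.2, 155.3]]
[[244.5, 189.3], [270.8, 189.2], [271.3, 156.3], [244.0, 156.3]]
```

```bash
python3 -c "
from station import manip
print(manip.sign_off())"
```

```text
the job is handed in; nothing more can be done
None
```

The job is handed in: breaker, power supply and relay socket are seated on the rail in that order from the end bracket, about 2–4 mm apart by my measurements, the relay is plugged fully home, and the side cutters and screwdriver were left alone; it took about 29 s.

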